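# Shift the polishing spindle into third gear

## Robot

A 6-joint arm with a two-finger parallel gripper is mounted at the origin on a cart in front of the work surface, level with it; the furniture and walls round the work are solid. World frame = base frame: x ahead of the robot, y to its left, z up, the work surface at z = 0. Lengths are in mm, angles in rad, forces in N, time in s.
With the tool pointing down it reaches from about 400 to 925 mm from the base axis. Payload 12.5 kg.
Tool frame: the origin (TCP) lies midway between the tips of the shut fingers; the grasp point (between the pads) lies 19 mm behind it; z points along the fingers, y is the direction in which the jaws open and shut (so a half turn about z gives the same grasp; the last joint's range is limited). The gripper opens to 95 mm and grips with 3 to 60 N. Pads are 20 mm wide; open, the fingers measure 119 mm over their backs; the gripper's body (75 mm by 180 mm) begins 59 mm behind the grasp point.
Start: joints at [-1.312, 0.491, 1.559, -0, 1.092, -0.106], TCP at [223, -583.882, 214.661] pointing down, gripper open.
Joint ranges: [-3.1, 3.1], [-0.84, 2.19], [0.05, 2.79], [-1.13, 4.28], [0.06, 2.93], [-2.69, 2.69]. Speed limits (rad/s): [2.22, 2.22, 2.79, 3.14, 3.14, 3.14].

## Interface

Orientations are given as [roll, pitch, yaw] about the fixed x, y, z axes, in that order (R = Rz(yaw) Ry(pitch) Rx(roll)).
In Python, from cell import env gives the robot as it stands.
- The arm moves only by the tool arm_command, never from a script. Its argument "steps" is a list of rows, each an object of numbers: "dx", "dy", "dz": the shift along the tool's x, y, z as a fraction of full scale; "rx", "ry", "rz": the turn, a rotation vector about the tool's x, y, z as a fraction of full scale; "claw": the gripper command: -1 is fully open, 1 is shut, values between are in proportion. In form: [{"dx": .., "dy": .., "dz": .., "rx": .., "ry": .., "rz": .., "claw": ..}, ...]. A call has 1 to 10 rows; each row shifts and turns the pose as measured when the row begins, along the tool's axes as they then stand; what a row does not reach is not made up. Full scale, the value 1, is 0.8 m for a shift and 90 degrees for a turn. A row lasts 1/8 s, in which the tool goes at most 62.5 mm and 10.7 degrees, less where a joint would pass 70% of its speed; a pose out of reach is approached as far as the arm can. A call with a number of a shift or a turn outside -1 to 1 is refused whole. A call with a gripper value outside its range is refused whole. The fingers move at their own pace and stop on an object; the grip force is fixed at half the most. Time passes only in rows, so rows that do not move let the fingers close. It gives the time, the measured TCP pose, the force and the opening at its end, in the units of the state.
- env.state(): the state, without advancing time (a new reading comes with each control period).
- env.read_camera(name): name is "scene" or "side" or "wrist"; returns (picture, depth): 384x512x3 uint8, red, green, blue; 384x512 float32, mm along the optical axis (not along the pixel's ray), 0 where there is no reading.
- env.get_calibration(name): a dict with "vfov" (degrees; the focal length in pixels is half the picture's height over the tangent of half this angle, whatever the lens; pixels are square), "cx", "cy" (the principal point, pixels), "k1" (the pictures are not rectified: a ray, as slopes to the right and down, at radius r is drawn at 1 + k1 r^2 times it, then the intrinsics apply), "xyz" and "attitude" of the camera in the world. Camera axes: x right, y up, looking along -z (the intrinsics and any distortion apply to the point x, -y, -z); pixel columns grow to the right and rows downward; lengths in mm; the calibration is good to about 2 mm. A picture is of the moment at which its call begins: read the wrist's pose just before it. get_calibration takes no time and is no camera call; for the wrist camera it gives the pose at the moment of the call.
- env.job_done(): hands the job in, once; it reports no verdict.
The state is a dict: "t": time; "joints": joint angles; "qvel": joint speeds; "tau": joint torques, N m; "eef_pos": TCP position; "tcp_rot": TCP orientation; "ft_force": force on the tool from outside, world axes, zero at the start; "moment": the same for the moment, N m; "opening": opening from 0.0 (shut) to 1.0 (fully open).
Only numpy, scipy, OpenCV 4.12 (cv2) and the standard library are available. Lean on these libraries where they do the work, as an engineer would, in place of code of your own. Each camera call takes 0.05 s, during which the arm holds its last target.

## Task

The bench polishing spindle is stopped in first gear: its ball-topped lever stands in the far left slot of the H-shaped gate. Shift it to third gear, the far right slot marked with three dots: push the lever back towards the front to the cross channel, across to the right, then away again all the way home, and leave it resting there. Push it gently from outside with closed fingers, never taking the ball or the stick between them or forcing it against the gate, and leave the bottle, the pot and the mould insert where they stand.

Things in the scene. Friction and masses are not known exactly. Their poses are not given: they have to be found in the camera images.
- spindle_unit: Bench polishing spindle, fixed: grey gear head 130 x 136 mm on a 176 mm square foot; finned motor on its left (to y +180 mm, terminal box to z 132 mm), felt wheel on its right (to y -145 mm). Origin: centre of its underside. x points away from its front (the face with two buttons), y left, z up; far = +x, near = -x, left = +y, right = -y of this frame
- gate_centre (a point): centre of the steel gate plate's top face, 125 mm above the surface, axes as spindle_unit. Plate 112 x 100 x 6 mm, fixed. Its H: two 14 mm wide slots along x, at y = +17 (left) and -17 mm (right), each from x -25 to +25 mm, joined by a 14 mm wide cross channel along y at x = 0. Drilled dots beyond the slot ends: one far left, two near left, three far right, four near right
- lever_ball (a point): centre of the black ball, 32 mm diameter, on the gear lever. The lever tilts about a pivot 70 mm below gate_centre; the ball's centre is 165 mm from the pivot. In the spindle_unit frame, mm, a = gear_lever, c = gear_cross: x = 165 sin a, y = -165 cos a sin c, z = 55 + 165 cos a cos c. It cannot be lifted out
- lever_stem (a point): point on the axis of the lever's 10 mm round steel stick, 35 mm below the ball's centre along the stick
- slot_three (a point): target: where the stick's axis passes through the gate plate's top face when fully home in third, 20 mm far and 17 mm right of gate_centre; fixed to spindle_unit
- gear_lever (a joint): tilt along the slots, rad: 0 in the cross channel (neutral), positive far; +0.27 home in a far slot, -0.27 home in a near slot. A sprung detent seats it at -0.27, 0 and +0.27 and tips over at +-0.14; leaving a seat takes about 5 N at the ball, then it snaps on towards the next seat and stays there
- gear_cross (a joint): tilt across the gate, rad: positive right; -0.24 in the left slots, +0.24 in the right slots (play +-0.025). Can change only while gear_lever is within about 0.03 of 0; about 1 N of friction at the ball, stays where it is left
- oil_bottle: white plastic squeeze bottle with a spout, 30 x 50 x 84 mm, standing loose in front of the motor; bystander. Origin: centre of its underside
- paste_pot: round pale pot with an ochre lid, 57 mm diameter, 36 mm high, loose, on the left near the front edge; bystander. Origin: centre of its underside
- mould_insert: bright steel mould insert block, 40 x 56 x 26 mm, loose, in front of the felt wheel; bystander. Origin: centre of its underside

How it is judged:
By the outcome, as a careful person would: the job done as asked, in the order asked, and still so for the second after the job is handed in, with the robot touching nothing.
It also fails if it takes over 54 s, if anything falls off the work surface, if the arm or the gripper's body presses on something with over 40 N, if the wrist force passes 120 N, or if a joint passes its speed limit or range.

## Working session

There is one attempt and no reset: what is moved stays moved. The work goes in short steps, Python scripts to look and compute and a tool call to move; the robot and the scene stay as the last step left them, time stands still between calls to the robot, and variables do not carry over. Pictures are saved under pics/ and viewed, and the job is handed in when it is done.

Besides the shell and the picture viewer there is one more tool, called after "Request:" as a command line: name --argument value ..., lists and objects as JSON in quotes. arm_command: Moves the arm, as the interface text tells. Its arguments: {"type":"object","properties":{"steps":{"type":"array","items":{"type":"object","properties":{"dx":{"type":"number"},"dy":{"type":"number"},"dz":{"type":"number"},"rx":{"type":"number"},"ry":{"type":"number"},"rz":{"type":"number"},"claw":{"type":"number"}}}}},"required":["steps"]}

```bash
mkdir -p pics; ls; cat > h.py <<'E'
import numpy as np, cv2
from cell import env
from scipy.spatial.transform import Rotation as R
def cam(n):
    c=env.get_calibration(n); f=192/np.tan(np.radians(c['vfov'])/2)
    return c,f,np.array(c['xyz'],float),R.from_euler('xyz',c['attitude']).as_matrix()
def rays(c,f,M,uv):
    K=np.array([[f,0,c['cx']],[0,f,c['cy']],[0,0,1.]])
    p=cv2.undistortPoints(np.array(uv,float).reshape(-1,1,2),K,np.array([c['k1'],0,0,0,0.])).reshape(-1,2)
    return np.c_[p[:,0],-p[:,1],-np.ones(len(p))]@M.T
def snap(n,fn):
    s=env.state(); k=cam(n); im,d=env.read_camera(n); cv2.imwrite('pics/'+fn+'.png',im[:,:,::-1]); np.savez('pics/'+fn+'.npz',im=im,d=d,f=k[1],o=k[2],M=k[3],c=np.array([k[0]['cx'],k[0]['cy'],k[0]['k1']]))
    return im,d,k
E
python3 - <<'E'
from h import *
for n in ['scene','side']:
    im,d,k=snap(n,n+'0'); print(n,k[0])
print(env.state())
E
```

```text
pics
scene {'vfov': 44.47933299801338, 'cx': 255.586007454284, 'cy': 187.25911435399155, 'k1': -0.13916073154628877, 'xyz': array([-384.01669324, -365.04822675,  624.4984426 ]), 'attitude': array([ 1.12560385, -0.02551651, -1.09977313])}
side {'vfov': 43.41717118497613, 'cx': 257.56594941903245, 'cy': 195.19553986096903, 'k1': -0.1524736040248066, 'xyz': array([  199.43911513, -1200.50021468,   702.22307445]), 'attitude': array([ 1.15934965,  0.02162592, -0.22829821])}
{'t': 0.1, 'joints': array([-1.31157945e+00,  4.91498728e-01,  1.55937514e+00, -2.34524296e-05,
        1.09167335e+00, -1.05575609e-01]), 'qvel': array([ 8.92795709e-04, -1.31208857e-03, -1.20857966e-03, -5.42659154e-05,
        1.81000400e-03, -1.06332303e-03]), 'tau': array([ 2.19604553e-03, -6.13624477e+01, -2.58608651e+01,  6.93250448e-02,
        4.70067118e-02, -6.14464989e-05]), 'eef_pos': array([ 222.95035427, -583.66621359,  214.12512365]), 'tcp_rot': array([-3.14064121e+00, -7.99060925e-05,  3.64803268e-01]), 'ft_force': array([-0.0801681 ,  0.08349308,  0.26129491]), 'moment': array([0.01811982, 0.01418731, 0.00050267]), 'opening': 0.998688388676886}
```

View pics/scene0.png

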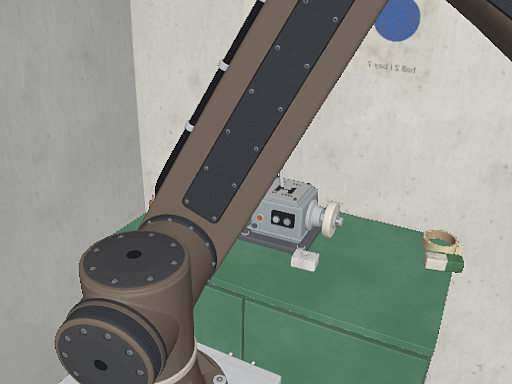

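View pics/side0.png

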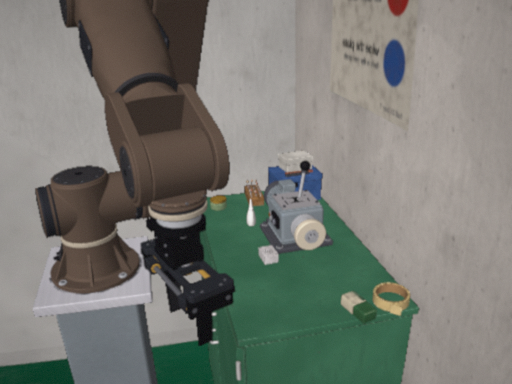

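The side view shows the ball at about (305,166), the gear head at (295,215), the wheel at (310,233), the bottle at (251,215) and the insert at (268,255). The arm hides most of the unit in the scene view. I'll measure from the side picture.

```bash
cat >> h.py <<'E'
def cloud(fn):
    z=np.load('pics/'+fn+'.npz'); im,d=z['im'],z['d']; c=dict(cx=z['c'][0],cy=z['c'][1],k1=z['c'][2])
    v,u=np.mgrid[:384,:512]; r=rays(c,float(z['f']),z['M'],np.c_[u.ravel(),v.ravel()])
    return im,d,(z['o']+r*d.ravel()[:,None]).reshape(384,512,3),z['o'],r.reshape(384,512,3)
E
python3 - <<'E'
from h import *
im,d,P,o,r=cloud('side0')
cv2.imwrite('pics/side0z.png',cv2.resize(im[140:290,200:350,::-1],(600,600),interpolation=cv2.INTER_CUBIC))
# ball
m=(im.max(2)<45); m[:140]=0;m[200:]=0;m[:,:285]=0;m[:,330:]=0
n,l,s,c=cv2.connectedComponentsWithStats(m.astype('u1'))
for i in range(1,n):
    if s[i,4]>15: print(s[i],c[i],np.median(P[l==i],0))
# plate top
g=(abs(P[...,2]-125)<5)&(d>0); g[:,:250]=0; g[:,340:]=0; g[:170]=0;g[250:]=0
print(g.sum(), cv2.minAreaRect(P[g][:,:2].astype('f4')))
g=(abs(P[...,2]-116)<30)&(d>0)
for v,u in [(215,300),(200,297),(255,268),(233,310),(215,251),(245,280),(225,283)]: print(u,v,P[v,u],im[v,u])
E
```

```text
[301 162   8   9  58] [304.68965517 165.63793103] [623.73652012  64.73116779 214.18220586]
678 ((642.8612670898438, 121.14557647705078), (354.0566711425781, 160.830078125), 53.383880615234375)
300 215 [579.67477001 -35.32243899 106.12456634] [161 161 166]
297 200 [593.0372514   36.27463887 119.88670658] [75 73 75]
268 255 [471.84892318 -89.7070252   23.80272172] [183 178 178]
310 233 [588.3834096  -99.06339667  80.23598392] [134 133 136]
251 215 [475.72873444 144.06678079  35.73766321] [238 238 236]
280 245 [518.86416596 -43.16419403  22.80173331] [63 64 69]
283 225 [530.57126867 -33.02235959  80.16163609] [128 135 140]
```

View pics/side0z.png

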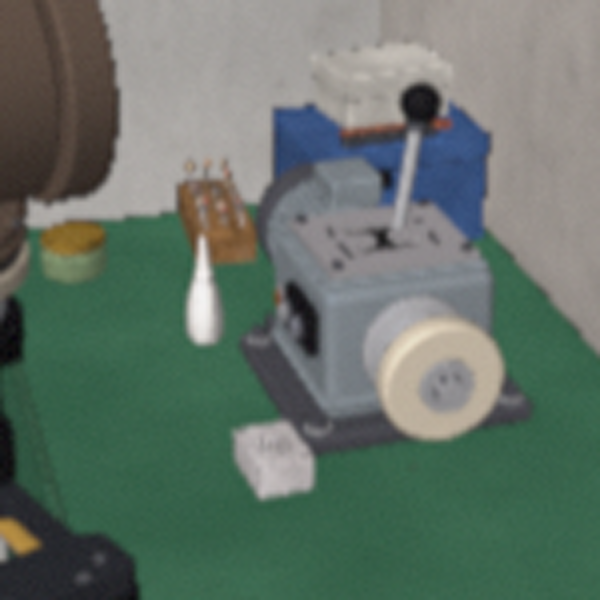

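```bash
python3 - <<'E'
from h import *
im,d,P,o,r=cloud('side0')
a=im.astype(int)
Q=o+r*((125-o[2])/r[...,2])[...,None]   # plane z=125
m=(abs(P[...,2]-125)<9)&(d>0)&(a[...,0]>=a[...,2]-2)&(a.max(2)>90)&(a.max(2)<190)
m[:,:265]=0;m[:,325:]=0;m[:188]=0;m[212:]=0
m=cv2.morphologyEx(m.astype('u1'),cv2.MORPH_CLOSE,np.ones((3,3)))
n,l,s,c=cv2.connectedComponentsWithStats(m); i=1+s[1:,4].argmax(); m=l==i; print(s[i])
print(cv2.minAreaRect(Q[m][:,:2].astype('f4')))
v=im.copy(); v[m]=[255,0,0]
cv2.imwrite('pics/pl.png',cv2.resize(v[140:290,200:350,::-1],(600,600),interpolation=cv2.INTER_NEAREST))
# ball by ray at z 209.5
rb=r[166,305]; print(o+rb*(209.5-o[2])/rb[2])
E
```

```text
[273 191  47  19 547]
((585.5301513671875, 31.384315490722656), (112.95865631103516, 106.68292999267578), 2.672813653945923)
[628.52386322  73.71248012 209.5       ]
```

View pics/pl.png

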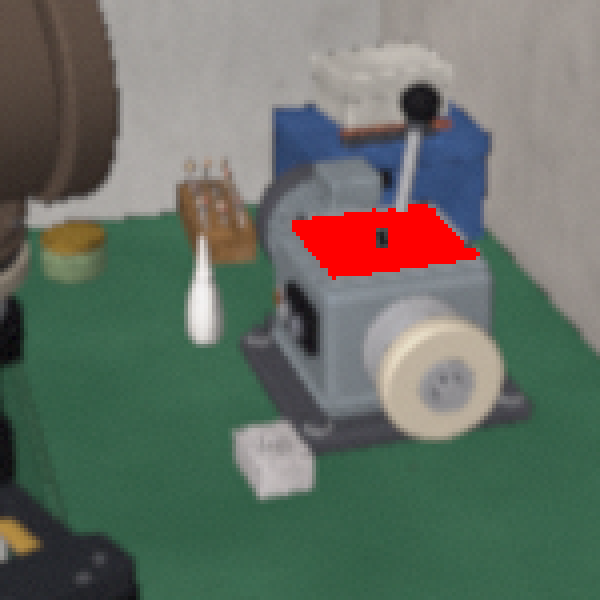

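Request:
arm_command --steps '[{"dz": -0.07,"claw": 1},{"dz": -0.07,"claw": 1},{"dz": -0.06,"rz": 0.1,"claw": 1},{"rz": 0.1,"claw": 1},{"dx": 0.04,"dy": -0.05,"claw": 1},{"dx": 0.04,"dy": -0.05,"claw": 1},{"dx": 0.04,"dy": -0.05,"claw": 1},{"dx": 0.04,"dy": -0.05,"claw": 1},{"dx": 0.04,"dy": -0.05,"claw": 1},{"dx": 0.04,"dy": -0.05,"claw": 1}]'

```text
$.steps[0]: bad value
```

Request:
arm_command --steps '[{"dx": 0.0,"dy": 0.0,"dz": -0.07,"rx": 0.0,"ry": 0.0,"rz": 0.0,"claw": 1.0},{"dx": 0.0,"dy": 0.0,"dz": -0.07,"rx": 0.0,"ry": 0.0,"rz": 0.0,"claw": 1.0},{"dx": 0.0,"dy": 0.0,"dz": -0.06,"rx": 0.0,"ry": 0.0,"rz": 0.1,"claw": 1.0},{"dx": 0.0,"dy": 0.0,"dz": 0.0,"rx": 0.0,"ry": 0.0,"rz": 0.1,"claw": 1.0}]'

```text
t: 0.6
eef_pos: [222.9, -583.5, 377.2]
tcp_rot: [-3.136, 0.001, 0.042]
ft_force: [0.4, -0.1, -1.0]
opening: 0.64
```

Request:
arm_command --steps '[{"dx": 0.05,"dy": -0.05,"dz": 0.0,"rx": 0.0,"ry": 0.0,"rz": 0.0,"claw": 1.0},{"dx": 0.05,"dy": -0.05,"dz": 0.0,"rx": 0.0,"ry": 0.0,"rz": 0.0,"claw": 1.0},{"dx": 0.05,"dy": -0.05,"dz": 0.0,"rx": 0.0,"ry": 0.0,"rz": 0.0,"claw": 1.0},{"dx": 0.05,"dy": -0.05,"dz": 0.0,"rx": 0.0,"ry": 0.0,"rz": 0.0,"claw": 1.0},{"dx": 0.04,"dy": -0.06,"dz": 0.0,"rx": 0.0,"ry": 0.0,"rz": 0.0,"claw": 1.0},{"dx": 0.0,"dy": -0.07,"dz": 0.0,"rx": 0.0,"ry": 0.0,"rz": 0.0,"claw": 1.0},{"dx": 0.0,"dy": -0.07,"dz": 0.0,"rx": 0.0,"ry": 0.0,"rz": 0.0,"claw": 1.0},{"dx": 0.0,"dy": -0.07,"dz": 0.0,"rx": 0.0,"ry": 0.0,"rz": 0.0,"claw": 1.0},{"dx": 0.0,"dy": -0.07,"dz": 0.0,"rx": 0.0,"ry": 0.0,"rz": 0.0,"claw": 1.0},{"dx": 0.0,"dy": -0.07,"dz": 0.0,"rx": 0.0,"ry": 0.0,"rz": 0.0,"claw": 1.0}]'

```text
t: 1.85
eef_pos: [399.4, -75.5, 376.6]
tcp_rot: [-3.131, 0.005, 0.034]
ft_force: [-0.1, 0.6, -0.9]
opening: 0.002
```

```bash
python3 - <<'E'
from h import *
print(cam('wrist')[0]); im,d,k=snap('wrist','w1'); snap('side','s1')
print(env.state()['eef_pos'],env.state()['joints'])
E
```

```text
{'vfov': 60.744646065807785, 'cx': 249.95745419843257, 'cy': 193.14509516699104, 'k1': -0.051635184474896456, 'xyz': array([473.31839868, -75.31380915, 546.27352689]), 'attitude': array([-0.26676049,  0.01108493, -1.53704779])}
[399.13080668 -73.25678712 377.08206141] [-0.35054613  0.01940053  1.77831405  0.00890891  1.3517431   1.17908307]
```

View pics/w1.png

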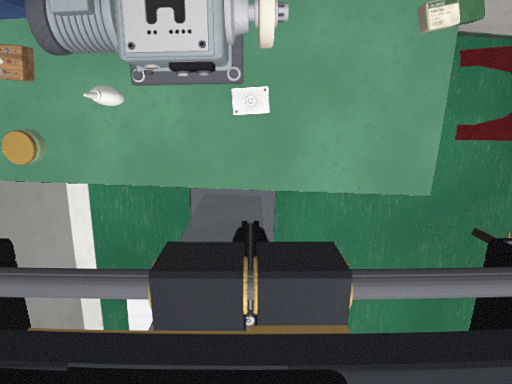

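View pics/s1.png

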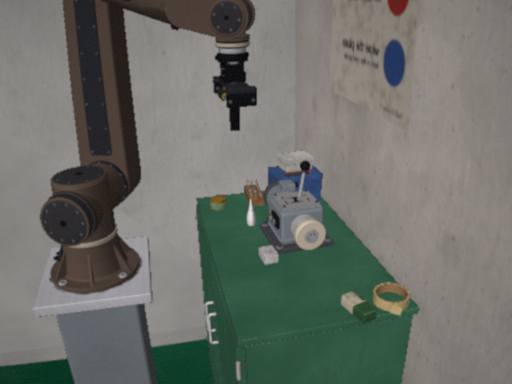

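The wrist view shows the gate at (170,10), cut off by the image top, and the bottle, pot and insert all clear. I'll go forward and left for a full view.

Request:
arm_command --steps '[{"dx": 0.045,"dy": -0.06,"dz": 0.0,"rx": 0.0,"ry": 0.0,"rz": 0.0,"claw": 1.0},{"dx": 0.045,"dy": -0.06,"dz": 0.0,"rx": 0.0,"ry": 0.0,"rz": 0.0,"claw": 1.0},{"dx": 0.03,"dy": -0.01,"dz": 0.0,"rx": 0.0,"ry": 0.0,"rz": 0.0,"claw": 1.0},{"dx": 0.0,"dy": 0.0,"dz": 0.0,"rx": 0.0,"ry": 0.0,"rz": 0.0,"claw": 1.0}]'

```text
t: 2.45
eef_pos: [493.4, 36.1, 377.3]
tcp_rot: [-3.132, 0.004, 0.038]
ft_force: [-0.3, 0.8, -0.9]
opening: 0.005
```

```bash
python3 - <<'E'
from h import *
im,d,k=snap('wrist','w2')
print(env.state()['eef_pos'],env.state()['tcp_rot'])
E
```

```text
[492.63464906  35.71508047 377.44388001] [-3.1315183   0.00444222  0.03729571]
```

View pics/w2.png

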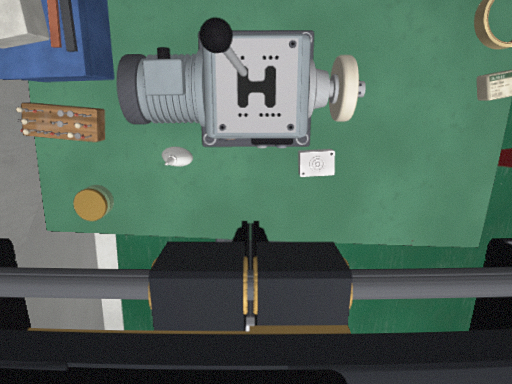

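The gate's H is at (257,88), the plate at (264,84), and the ball at (216,36), with the bottle at (177,156) and the insert at (317,163). Now to measure from this view.

```bash
python3 - <<'E'
from h import *
im,d,P,o,r=cloud('w2'); a=im.astype(int)
Q=lambda z:o+r*((z-o[2])/r[...,2])[...,None]
q=Q(125.)
# plate
m=(abs(P[...,2]-125)<4)&(d>0); m[:,:200]=0;m[:,330:]=0;m[140:]=0
hsv=cv2.cvtColor(im,cv2.COLOR_RGB2HSV)
m2=((hsv[...,2]>175)&(hsv[...,1]<14)); m2[:,:205]=0;m2[:,312:]=0;m2[145:]=0
for mm in (m,m2):
    mm=cv2.morphologyEx(mm.astype('u1'),cv2.MORPH_CLOSE,np.ones((3,3)))
    n,l,s,c=cv2.connectedComponentsWithStats(mm); i=1+s[1:,4].argmax(); print(s[i],cv2.minAreaRect(q[l==i][:,:2].astype('f4')))
b=(a.max(2)<60);b=b.astype('u1')
n,l,s,c=cv2.connectedComponentsWithStats(b)
for i in range(1,n):
    if 300<s[i,4]<3000 and s[i,1]<160:
        print(s[i],c[i]); 
        if s[i,1]>40 and 200<c[i][0]<300:
            print('H',q[l==i][:,:2].mean(0),cv2.minAreaRect(q[l==i][:,:2].astype('f4')))
            tw=Q(125.)
        elif s[i,1]<40 and 190<c[i][0]<240: 
            u=(s[i,0]+(s[i,2]-1)/2, s[i,1]+(s[i,3]-1)/2); print(u)
            ct,_=cv2.findContours((l==i).astype('u1'),0,1)[:2]; (x,y),rad=cv2.minEnclosingCircle(ct[0]); print(x,y,rad)
            rb=r[int(round(c[i][1])),int(round(c[i][0]))]; print('ball',o+rb*(209.5-o[2])/rb[2], P[int(c[i][1]),int(c[i][0])])
cv2.imwrite('pics/w2z.png',cv2.resize(im[0:170,110:340,::-1],(800,591),interpolation=cv2.INTER_CUBIC))
# tall stuff around
t=(P[...,2]>140)&(d>0); t[200:]=0
print('bbox tall',P[t].min(0),P[t].max(0))
E
```

```text
[ 214   37   87   96 6375] ((589.114013671875, 33.70570373535156), (112.63511657714844, 103.3591079711914), 2.134848117828369)
[ 215   38   84   95 5805] ((588.5968017578125, 34.309513092041016), (111.6392593383789, 100.76895141601562), 2.293910503387451)
[199  18  34  35 913] [215.47973713  34.97371303]
(np.float64(215.5), np.float64(35.0))
216.3318634033203 34.96017837524414 17.77863121032715
ball [630.18027592  75.93694128 209.5       ] [627.96109449  74.03093314 225.96099294]
[238  67  37  40 851] [257.11398355  87.89541716]
H [586.70722032  32.96260887] ((588.0798950195312, 34.32088851928711), (46.248355865478516, 44.8957633972168), 2.2215778827667236)
bbox tall [605.53054172  51.71453691 140.0955666 ] [677.22036326 343.09279455 226.66670207]
```

View pics/w2z.png

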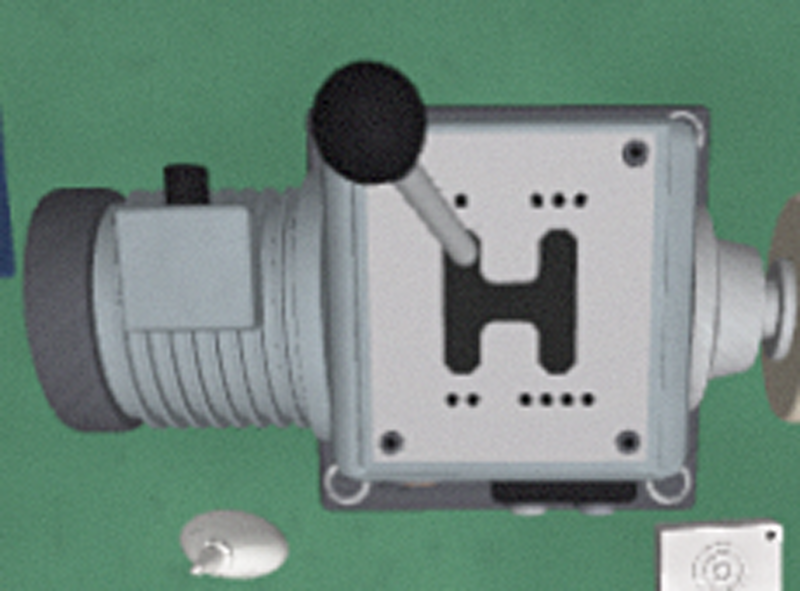

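Request:
arm_command --steps '[{"dx": 0.06,"dy": -0.01,"dz": 0.0,"rx": 0.0,"ry": 0.0,"rz": 0.0,"claw": 1.0},{"dx": 0.06,"dy": -0.01,"dz": 0.0,"rx": 0.0,"ry": 0.0,"rz": 0.0,"claw": 1.0},{"dx": 0.06,"dy": -0.01,"dz": 0.0,"rx": 0.0,"ry": 0.0,"rz": 0.0,"claw": 1.0},{"dx": 0.06,"dy": -0.01,"dz": 0.0,"rx": 0.0,"ry": 0.0,"rz": 0.0,"claw": 1.0},{"dx": 0.0,"dy": 0.0,"dz": 0.0,"rx": 0.0,"ry": 0.0,"rz": 0.0,"claw": 1.0}]'

```text
t: 3.12
eef_pos: [685.3, 68.9, 377.7]
tcp_rot: [-3.133, 0.005, 0.031]
ft_force: [-0.3, 0.3, 0.1]
opening: 0.004
```

Request:
arm_command --steps '[{"dx": 0.0,"dy": -0.008,"dz": 0.06,"rx": 0.0,"ry": 0.0,"rz": 0.0,"claw": 1.0},{"dx": 0.0,"dy": 0.0,"dz": 0.06,"rx": 0.0,"ry": 0.0,"rz": 0.0,"claw": 1.0},{"dx": 0.0,"dy": 0.0,"dz": 0.06,"rx": 0.0,"ry": 0.0,"rz": 0.0,"claw": 1.0},{"dx": 0.0,"dy": 0.0,"dz": 0.04,"rx": 0.0,"ry": 0.0,"rz": 0.0,"claw": 1.0},{"dx": 0.0,"dy": 0.0,"dz": 0.0,"rx": 0.0,"ry": 0.0,"rz": 0.0,"claw": 1.0}]'

```text
t: 3.75
eef_pos: [679.3, 70.3, 201.0]
tcp_rot: [-3.133, 0.003, 0.026]
ft_force: [-0.3, 0.8, 0.8]
opening: 0.001
```

```bash
python3 - <<'E'
from h import *
im,d,k=snap('side','s3'); 
cv2.imwrite('pics/s3z.png',cv2.resize(im[110:230,240:400,::-1],(800,600),interpolation=cv2.INTER_CUBIC)); snap('wrist','w3')
print(env.state()['eef_pos'],env.state()['tcp_rot'])
E
```

```text
[680.88710923  70.64156735 203.98495703] [-3.13346012e+00 -2.13372515e-03  2.58088601e-02]
```

View pics/s3z.png

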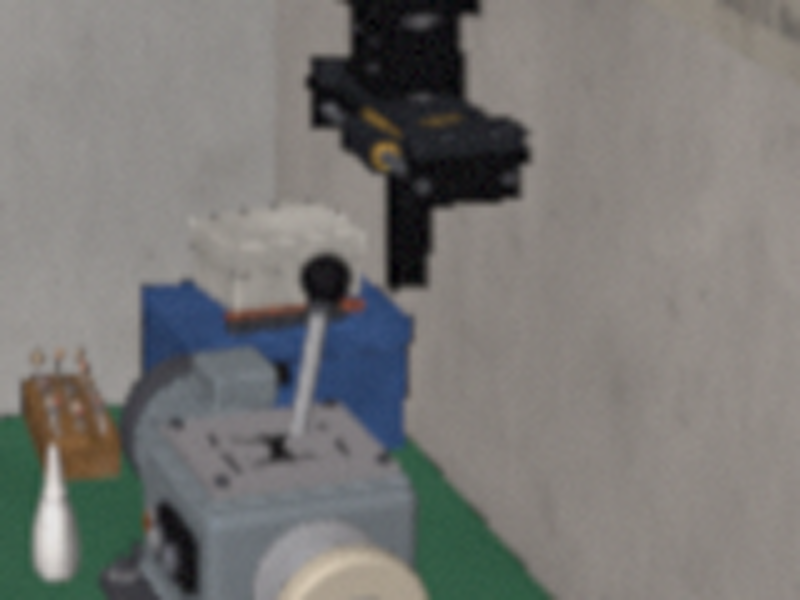

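View pics/w3.png

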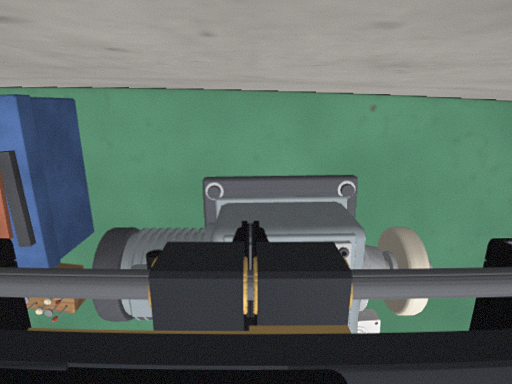

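The finger at side-zoom (408,240) is far of the ball at (325,280) with a clear gap. I'll approach slowly.

Request:
arm_command --steps '[{"dx": -0.01,"dy": -0.004,"dz": 0.006,"rx": 0.0,"ry": 0.0,"rz": -0.008,"claw": 1.0},{"dx": -0.01,"dy": 0.0,"dz": 0.0,"rx": 0.0,"ry": 0.0,"rz": 0.0,"claw": 1.0},{"dx": -0.005,"dy": 0.0,"dz": 0.0,"rx": 0.0,"ry": 0.0,"rz": 0.0,"claw": 1.0},{"dx": 0.0,"dy": 0.0,"dz": 0.0,"rx": 0.0,"ry": 0.0,"rz": 0.0,"claw": 1.0}]'

```text
t: 4.35
eef_pos: [659.9, 73.1, 203.6]
tcp_rot: [-3.134, -0.009, 0.039]
ft_force: [0.3, -0.9, -0.3]
opening: 0.009
```

Request:
arm_command --steps '[{"dx": -0.005,"dy": 0.0,"dz": 0.006,"rx": 0.0,"ry": 0.005,"rz": 0.0,"claw": 1.0},{"dx": -0.005,"dy": 0.0,"dz": 0.0,"rx": 0.0,"ry": 0.0,"rz": 0.0,"claw": 1.0},{"dx": -0.005,"dy": 0.0,"dz": 0.0,"rx": 0.0,"ry": 0.0,"rz": 0.0,"claw": 1.0}]'

```text
t: 4.72
eef_pos: [649.0, 72.9, 199.1]
tcp_rot: [-3.133, -0.021, 0.039]
ft_force: [5.7, 0.7, 4.5]
opening: 0.006
```

Request:
arm_command --steps '[{"dx": -0.006,"dy": 0.0,"dz": 0.0,"rx": 0.0,"ry": -0.006,"rz": 0.0,"claw": 1.0},{"dx": -0.006,"dy": 0.0,"dz": 0.0,"rx": 0.0,"ry": 0.0,"rz": 0.0,"claw": 1.0}]'

```text
t: 4.97
eef_pos: [640.6, 72.6, 200.1]
tcp_rot: [-3.133, -0.017, 0.039]
ft_force: [1.4, 0.2, 0.8]
opening: 0.005
```

Request:
arm_command --steps '[{"dx": -0.006,"dy": 0.0,"dz": 0.0,"rx": 0.0,"ry": -0.006,"rz": 0.0,"claw": 1.0},{"dx": -0.006,"dy": 0.0,"dz": 0.0,"rx": 0.0,"ry": 0.0,"rz": 0.0,"claw": 1.0}]'

```text
t: 5.22
eef_pos: [630.0, 72.1, 199.8]
tcp_rot: [-3.133, -0.006, 0.039]
ft_force: [1.0, -0.0, 0.2]
opening: 0.006
```

```bash
python3 - <<'E'
from h import *
im,d,k=snap('side','s4'); 
cv2.imwrite('pics/s4z.png',cv2.resize(im[110:230,240:400,::-1],(800,600),interpolation=cv2.INTER_CUBIC))
s=env.state();print(s['eef_pos'],s['tcp_rot'],s['ft_force'])
E
```

```text
[629.31311832  72.15651935 199.75652201] [-3.13338458 -0.00506821  0.03915023] [-0.17993616  0.25799167  0.05077043]
```

View pics/s4z.png

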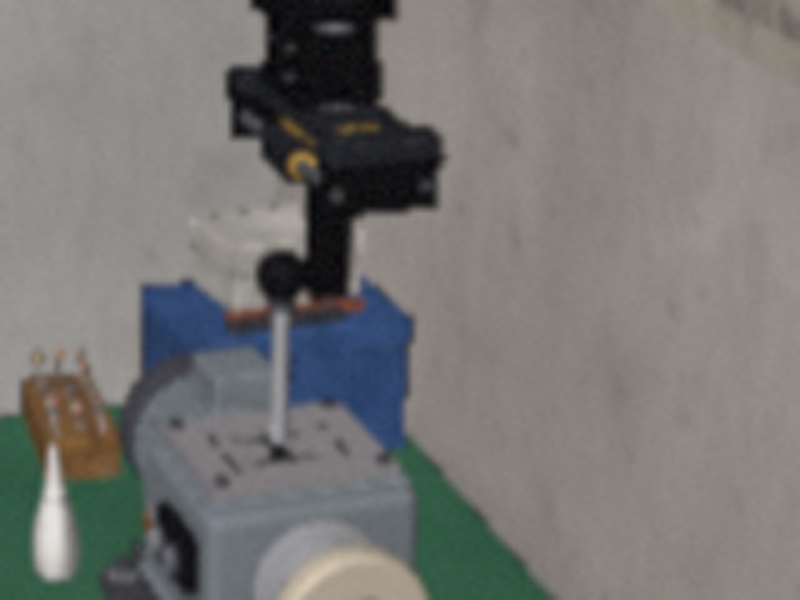

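```bash
cat >> h.py <<'E'
C=np.array([587.5,33.5]); Y=0.039
def unit(w): 
    e=np.array(w)[:2]-C; return np.array([np.cos(Y)*e[0]+np.sin(Y)*e[1],-np.sin(Y)*e[0]+np.cos(Y)*e[1]])
def world(ux,uy): return C+np.array([np.cos(Y)*ux-np.sin(Y)*uy,np.sin(Y)*ux+np.cos(Y)*uy])
def proj(n,p):
    c,f,o,M=cam(n); q=(np.array(p)-o)@M; x,y=q[0]/-q[2],-q[1]/-q[2]; k=1+c['k1']*(x*x+y*y); return np.array([c['cx']+f*x*k,c['cy']+f*y*k])
def ball(a,c): return np.r_[world(165*np.sin(a),-165*np.cos(a)*np.sin(c)),55+165*np.cos(a)*np.cos(c)]
E
python3 - <<'E'
from h import *
print('now px',240+280/5,110+277/5,'before',305,166)
for a in (.27,.2,.15,.14,.1,.05,0,-.05): print(a,proj('side',ball(a,-.24)),ball(a,-.24), 'tcp at contact',ball(a,-.24)[0]+26)
E
```

```text
now px 296.0 165.4 before 305 166
0.27 [305.55314912 166.04458149] [630.00339508  72.98723257 209.46429967] tcp at contact 656.0033950795543
0.2 [301.91805601 165.55582394] [618.7567673   73.18800977 212.07602102] tcp at contact 644.7567673044638
0.15 [299.2894471  165.37235708] [610.62648528  73.21242633 213.47109791] tcp at contact 636.6264852811607
0.14 [298.76121558 165.35236212] [608.99283922  73.20539598 213.70267607] tcp at contact 634.9928392230609
0.1 [296.64175192 165.32830228] [602.43839909  73.13758251 214.47007959] tcp at contact 628.4383990886954
0.05 [293.98187627 165.42445732] [594.21297468  72.96366537 215.07046913] tcp at contact 620.2129746782763
0 [291.31682629 165.66123263] [585.97077133  72.69110962 215.27076585] tcp at contact 611.9707713272112
-0.05 [288.65368774 166.03864304] [577.73239025  72.32059651 215.07046913] tcp at contact 603.7323902514211
```

Request:
arm_command --steps '[{"dx": 0.0,"dy": 0.0,"dz": 0.0,"rx": 0.0,"ry": 0.0,"rz": 0.0,"claw": 1.0},{"dx": 0.0,"dy": 0.0,"dz": 0.0,"rx": 0.0,"ry": 0.0,"rz": 0.0,"claw": 1.0}]'

```text
t: 5.52
eef_pos: [628.6, 72.1, 199.3]
tcp_rot: [-3.133, -0.003, 0.039]
ft_force: [-0.1, -0.2, 0.6]
opening: 0.004
```

```bash
cat >> h.py <<'E'
def sideball(fn):
    im,d,k=snap('side',fn)
    cv2.imwrite('pics/'+fn+'z.png',cv2.resize(im[110:230,240:400,::-1],(800,600),interpolation=cv2.INTER_CUBIC))
    s=env.state();print(np.round(s['eef_pos'],1),s['tcp_rot'].round(3),s['ft_force'].round(1),'unit',unit(s['eef_pos']).round(1))
E
python3 -c "
from h import *
sideball('s5')"
```

```text
[628.7  72.1 199.3] [-3.133e+00 -3.000e-03  3.900e-02] [ 0.2 -0.3 -0.4] unit [42.7 37. ]
```

View pics/s5z.png

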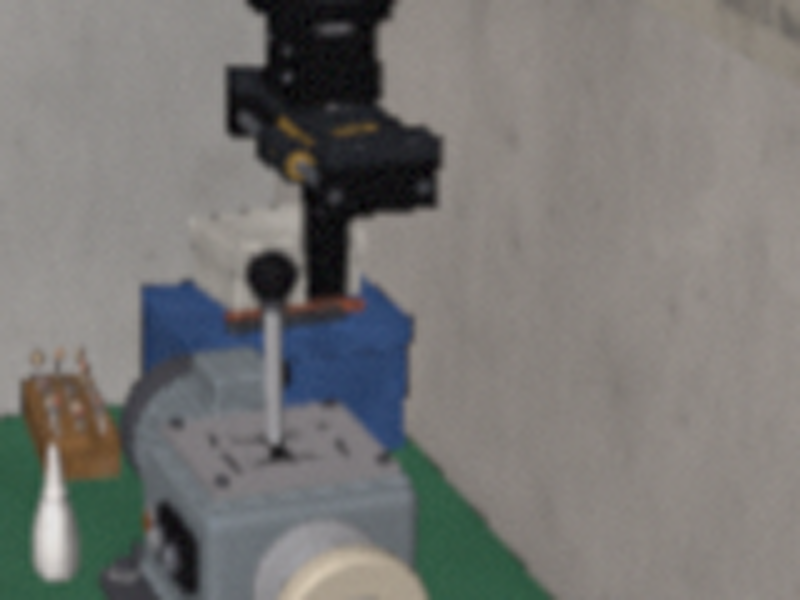

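The ball has left the finger and is drifting towards neutral (side-zoom x 280 to 271). I'll wait while backing off.

Request:
arm_command --steps '[{"dx": 0.01,"dy": 0.0,"dz": 0.0,"rx": 0.0,"ry": 0.0,"rz": 0.0,"claw": 1.0},{"dx": 0.01,"dy": 0.0,"dz": 0.0,"rx": 0.0,"ry": 0.0,"rz": 0.0,"claw": 1.0},{"dx": 0.0,"dy": 0.0,"dz": -0.06,"rx": 0.0,"ry": 0.0,"rz": 0.0,"claw": 1.0},{"dx": 0.0,"dy": 0.0,"dz": -0.02,"rx": 0.0,"ry": 0.0,"rz": 0.0,"claw": 1.0}]'

```text
t: 6.08
eef_pos: [646.4, 72.2, 263.2]
tcp_rot: [-3.133, -0.0, 0.039]
ft_force: [-0.5, -0.3, -0.7]
opening: 0.002
```

```bash
python3 -c "
from h import *
sideball('s6')"
```

```text
[646.3  72.2 263.6] [-3.133 -0.     0.039] [-0.2 -0.3  1.2] unit [60.3 36.3]
```

View pics/s6z.png

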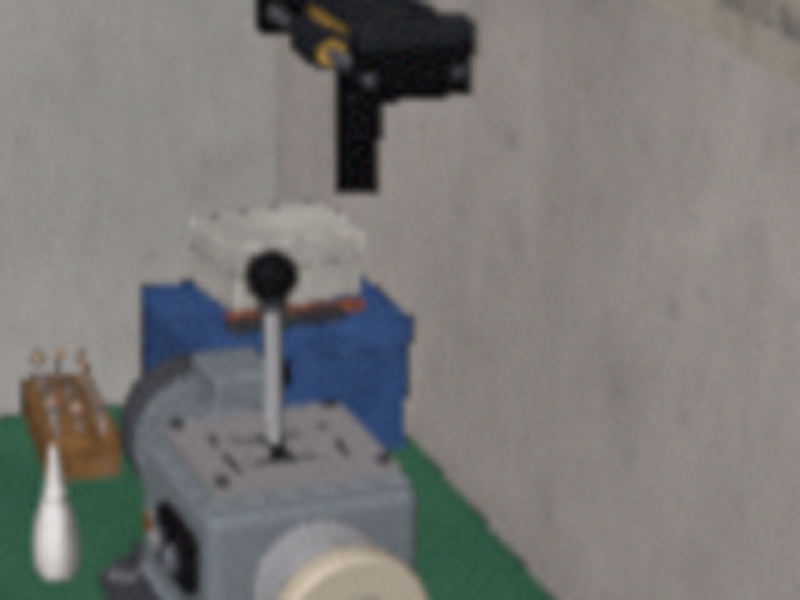

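```bash
cat >> h.py <<'E'
def blob(fn):
    z=np.load('pics/'+fn+'.npz'); im=z['im']; m=(im.max(2)<60); m[:145]=0;m[185:]=0;m[:,280:][:,50:]=0;m[:,:270]=0
    n,l,s,c=cv2.connectedComponentsWithStats(m.astype('u1'))
    for i in range(1,n):
        if s[i,4]>20: print(fn,s[i],c[i].round(2))
E
python3 -c "
from h import *
for f in ['side0','s1','s5','s6']: blob(f)
for a in (.27,.05,0): print(a,proj('side',ball(a,-.24)))
"
```

```text
side0 [301 161   9  12  70] [304.83 165.87]
s1 [301 161   9  12  78] [304.85 166.08]
s5 [300 145  27  25 320] [309.51 153.3 ]
s5 [290 161   9  10  74] [293.89 165.27]
s6 [308 145   7   3  21] [311. 146.]
s6 [290 161   9  11  75] [293.92 165.35]
0.27 [305.55314912 166.04458149]
0.05 [293.98187627 165.42445732]
0 [291.31682629 165.66123263]
```

Request:
arm_command --steps '[{"dx": 0.0,"dy": 0.0,"dz": -0.07,"rx": 0.0,"ry": 0.0,"rz": 0.0,"claw": 1.0},{"dx": -0.05,"dy": 0.01,"dz": -0.05,"rx": 0.0,"ry": 0.0,"rz": 0.0,"claw": 1.0},{"dx": -0.06,"dy": 0.01,"dz": 0.0,"rx": 0.0,"ry": 0.0,"rz": 0.0,"claw": 1.0},{"dx": -0.06,"dy": 0.01,"dz": 0.0,"rx": 0.0,"ry": 0.0,"rz": 0.0,"claw": 1.0},{"dx": 0.0,"dy": 0.0,"dz": 0.0,"rx": 0.0,"ry": 0.0,"rz": 0.0,"claw": 1.0}]'

```text
t: 6.75
eef_pos: [508.1, 41.3, 357.6]
tcp_rot: [-3.133, 0.006, 0.039]
ft_force: [0.8, 0.9, 0.2]
opening: 0.006
```

```bash
cat >> h.py <<'E'
def wristlook(fn):
    im,d,k=snap('wrist',fn); im,d,P,o,r=cloud(fn); q=o+r*((125-o[2])/r[...,2])[...,None]
    s=env.state();print(np.round(s['eef_pos'],1),s['tcp_rot'].round(3),'unit',unit(s['eef_pos']).round(1))
    hsv=cv2.cvtColor(im,cv2.COLOR_RGB2HSV)
    m=(abs(P[...,2]-125)<4)&(d>0)&(hsv[...,2]>170)&(hsv[...,1]<14); m[:,:150]=0;m[:,380:]=0;m[220:]=0
    m=cv2.morphologyEx(m.astype('u1'),cv2.MORPH_CLOSE,np.ones((3,3)))
    n,l,s,c=cv2.connectedComponentsWithStats(m); i=1+s[1:,4].argmax(); print('plate',cv2.minAreaRect(q[l==i][:,:2].astype('f4')))
    b=(im.max(2)<60); b[200:]=0
    n,l,s,c=cv2.connectedComponentsWithStats(b.astype('u1'))
    for i in range(1,n):
        if 300<s[i,4]<3000 and s[i,2]<60:
            x,y=c[i].round().astype(int); rb=r[y,x]
            w=o+rb*(213-o[2])/rb[2]; print(s[i],c[i].round(1),'ball@213',w.round(1),'unit',unit(w).round(1),'surf',P[y,x].round(1))
    u,v=[int(t) for t in proj('wrist',[*C,125])]
    y0,x0=max(v-85,0),max(u-115,0)
    cv2.imwrite('pics/'+fn+'z.png',cv2.resize(im[y0:y0+170,x0:x0+230,::-1],(800,591),interpolation=cv2.INTER_CUBIC))
E
python3 -c "
from h import *
wristlook('w7')"
```

```text
[509.5  41.3 357.3] [-3.133  0.006  0.039] unit [-77.7  10.9]
plate ((588.9076538085938, 34.25300216674805), (111.406494140625, 99.73500061035156), 2.2211520671844482)
[201  69  34  35 930] [217.2  86. ] ball@213 [596.6  75.8 213. ] unit [10.7 41.9] surf [595.8  74.  230.3]
[241  78  39  41 911] [261.3  98.3] ball@213 [587.4  35.  213. ] unit [-0.   1.5] surf [589.   32.8 120.1]
```

View pics/w7z.png

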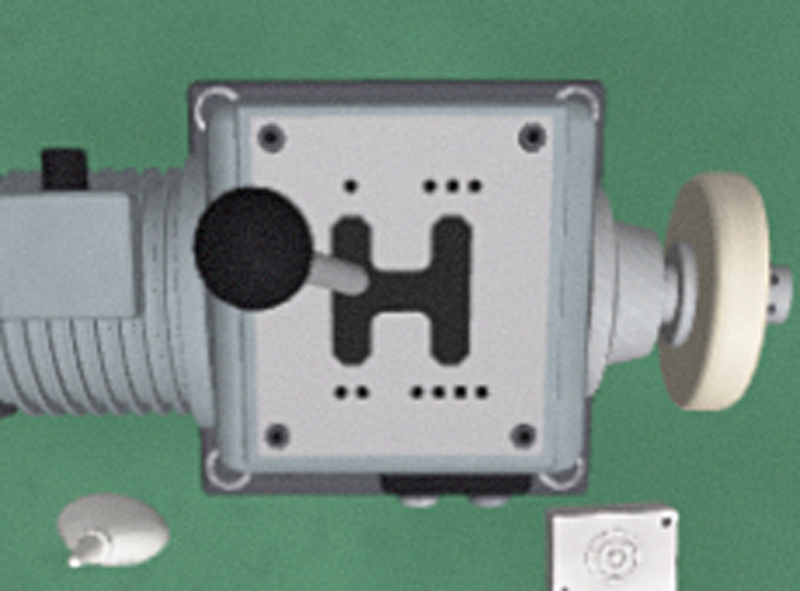

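The ball sits at unit x about 10 mm (a ≈ 0.055). The stick is still slightly far of the cross channel centre, so friction has stopped it short of neutral. I'll go back and push the remaining 10 mm.

Request:
arm_command --steps '[{"dx": 0.06,"dy": -0.011,"dz": 0.0,"rx": 0.0,"ry": 0.0,"rz": 0.0,"claw": 1.0},{"dx": 0.06,"dy": -0.011,"dz": 0.0,"rx": 0.0,"ry": 0.0,"rz": 0.0,"claw": 1.0},{"dx": 0.06,"dy": -0.011,"dz": 0.0,"rx": 0.0,"ry": 0.0,"rz": 0.0,"claw": 1.0},{"dx": 0.0,"dy": 0.0,"dz": 0.07,"rx": 0.0,"ry": 0.0,"rz": 0.0,"claw": 1.0},{"dx": 0.0,"dy": 0.0,"dz": 0.07,"rx": 0.0,"ry": 0.0,"rz": 0.0,"claw": 1.0},{"dx": 0.0,"dy": 0.0,"dz": 0.05,"rx": 0.0,"ry": 0.0,"rz": 0.0,"claw": 1.0},{"dx": 0.0,"dy": 0.0,"dz": 0.0,"rx": 0.0,"ry": 0.0,"rz": 0.0,"claw": 1.0}]'

```text
t: 7.68
eef_pos: [662.8, 77.1, 192.6]
tcp_rot: [-3.133, 0.009, 0.039]
ft_force: [0.2, -0.2, 0.7]
opening: 0.005
```

Request:
arm_command --steps '[{"dx": -0.015,"dy": 0.005,"dz": -0.012,"rx": 0.0,"ry": 0.0,"rz": 0.0,"claw": 1.0},{"dx": -0.015,"dy": 0.0,"dz": 0.0,"rx": 0.0,"ry": 0.0,"rz": 0.0,"claw": 1.0},{"dx": -0.006,"dy": 0.0,"dz": 0.0,"rx": 0.0,"ry": 0.0,"rz": 0.0,"claw": 1.0},{"dx": -0.006,"dy": 0.0,"dz": 0.0,"rx": 0.0,"ry": 0.0,"rz": 0.0,"claw": 1.0},{"dx": 0.0,"dy": 0.0,"dz": 0.0,"rx": 0.0,"ry": 0.0,"rz": 0.0,"claw": 1.0}]'

```text
t: 8.3
eef_pos: [629.3, 71.4, 208.8]
tcp_rot: [-3.133, 0.001, 0.039]
ft_force: [0.3, 0.2, -0.4]
opening: 0.003
```

Request:
arm_command --steps '[{"dx": -0.006,"dy": -0.002,"dz": 0.009,"rx": 0.0,"ry": 0.0,"rz": 0.0,"claw": 1.0},{"dx": -0.006,"dy": 0.0,"dz": 0.0,"rx": 0.0,"ry": 0.0,"rz": 0.0,"claw": 1.0},{"dx": -0.005,"dy": 0.0,"dz": 0.0,"rx": 0.0,"ry": 0.0,"rz": 0.0,"claw": 1.0},{"dx": -0.003,"dy": 0.0,"dz": 0.0,"rx": 0.0,"ry": 0.0,"rz": 0.0,"claw": 1.0}]'

```text
t: 8.8
eef_pos: [612.5, 72.6, 200.8]
tcp_rot: [-3.133, 0.001, 0.039]
ft_force: [0.3, -0.6, 0.1]
opening: 0.009
```

```bash
python3 -c "
from h import *
sideball('s8');blob('s8')"
```

```text
[612.3  72.6 200.8] [-3.133e+00  1.000e-03  3.900e-02] [-0.  -0.2 -0.3] unit [26.3 38.1]
s8 [286 145  36  27 391] [301.26 155.9 ]
```

View pics/s8z.png

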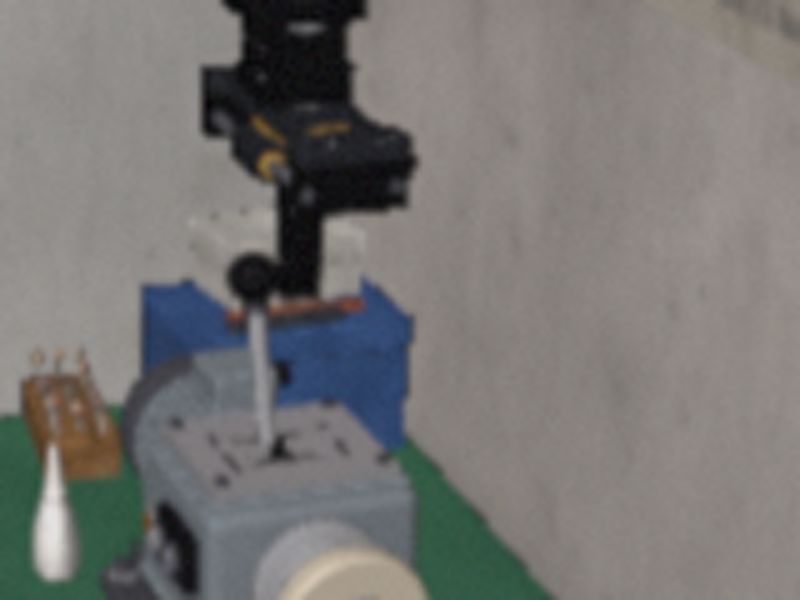

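Ball at about 290.0 px in the side view against 290.7 expected at neutral, so a ≈ −0.01. I'll back off and go round to the left of the ball.

Request:
arm_command --steps '[{"dx": 0.03,"dy": 0.0,"dz": 0.0,"rx": 0.0,"ry": 0.0,"rz": 0.0,"claw": 1.0},{"dx": 0.01,"dy": 0.0,"dz": 0.0,"rx": 0.0,"ry": 0.0,"rz": 0.0,"claw": 1.0},{"dx": 0.0,"dy": -0.04,"dz": 0.0,"rx": 0.0,"ry": 0.0,"rz": 0.0,"claw": 1.0},{"dx": 0.0,"dy": -0.04,"dz": 0.0,"rx": 0.0,"ry": 0.0,"rz": 0.0,"claw": 1.0},{"dx": 0.0,"dy": 0.0,"dz": 0.0,"rx": 0.0,"ry": 0.0,"rz": 0.0,"claw": 1.0}]'

```text
t: 9.48
eef_pos: [641.6, 138.8, 200.9]
tcp_rot: [-3.134, 0.003, 0.038]
ft_force: [-0.4, -0.8, 0.8]
opening: 0.004
```

```bash
python3 -c "
from h import *
sideball('s9');blob('s9');print(world(0,85))"
```

```text
[641.7 137.7 201. ] [-3.134e+00  2.000e-03  3.800e-02] [ 0.  -0.3 -0.1] unit [ 58.3 102. ]
s9 [299 145   9  16 115] [302.11 152.31]
s9 [286 161   9  11  75] [290.11 165.53]
[584.18584029 118.43536569]
```

Request:
arm_command --steps '[{"dx": -0.05,"dy": 0.0,"dz": 0.0,"rx": 0.0,"ry": 0.0,"rz": 0.0,"claw": 1.0},{"dx": -0.022,"dy": 0.0,"dz": 0.0,"rx": 0.0,"ry": 0.0,"rz": 0.0,"claw": 1.0},{"dx": 0.0,"dy": 0.015,"dz": 0.0,"rx": 0.0,"ry": 0.0,"rz": 0.0,"claw": 1.0},{"dx": 0.0,"dy": 0.0,"dz": 0.0,"rx": 0.0,"ry": 0.0,"rz": 0.0,"claw": 1.0}]'

```text
t: 10.02
eef_pos: [583.5, 119.5, 200.8]
tcp_rot: [-3.135, 0.003, 0.035]
ft_force: [-1.1, -0.6, -0.1]
opening: 0.009
```

```bash
python3 -c "
from h import *
sideball('s10');blob('s10')"
```

```text
[583.5 119.9 200.7] [-3.134e+00  3.000e-03  3.600e-02] [-0.4  0.2  0.4] unit [-0.6 86.5]
s10 [282 145  24  27 265] [288.58 155.85]
```

View pics/s10z.png

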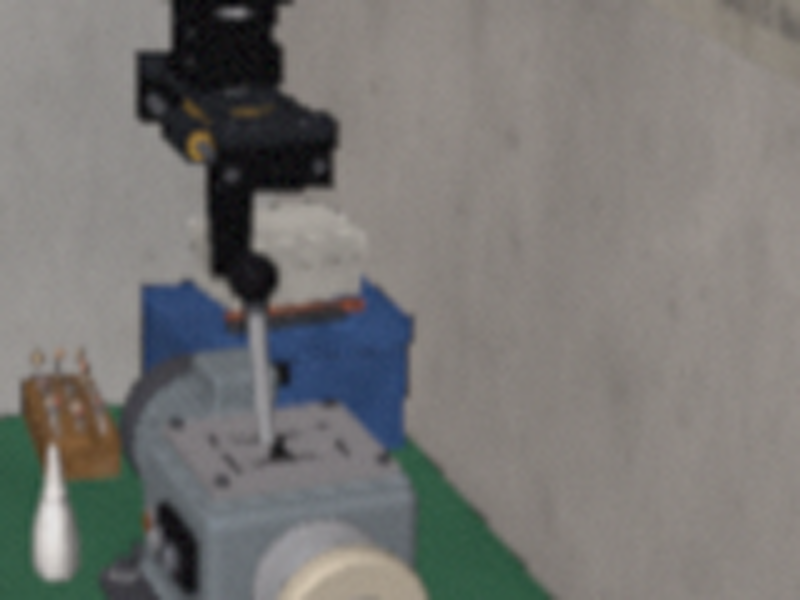

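Request:
arm_command --steps '[{"dx": 0.0,"dy": 0.01,"dz": 0.0,"rx": 0.0,"ry": 0.0,"rz": 0.0,"claw": 1.0},{"dx": 0.0,"dy": 0.01,"dz": 0.0,"rx": 0.0,"ry": 0.0,"rz": 0.0,"claw": 1.0},{"dx": 0.0,"dy": 0.007,"dz": 0.0,"rx": 0.0,"ry": 0.0,"rz": 0.0,"claw": 1.0},{"dx": 0.0,"dy": 0.007,"dz": 0.0,"rx": 0.0,"ry": 0.0,"rz": 0.0,"claw": 1.0}]'

```text
t: 10.58
eef_pos: [585.7, 90.9, 200.3]
tcp_rot: [-3.134, 0.002, 0.035]
ft_force: [-1.2, 1.0, 1.8]
opening: 0.005
```

Request:
arm_command --steps '[{"dx": 0.0,"dy": 0.01,"dz": 0.0,"rx": 0.0,"ry": 0.0,"rz": 0.0,"claw": 1.0},{"dx": 0.0,"dy": 0.01,"dz": 0.0,"rx": 0.0,"ry": 0.0,"rz": 0.0,"claw": 1.0},{"dx": 0.0,"dy": 0.01,"dz": 0.0,"rx": 0.0,"ry": 0.0,"rz": 0.0,"claw": 1.0}]'

```text
t: 10.95
eef_pos: [586.7, 65.5, 200.2]
tcp_rot: [-3.134, 0.002, 0.036]
ft_force: [0.4, 1.3, 0.8]
opening: 0.004
```

```bash
python3 -c "
from h import *
sideball('s11');blob('s11')"
```

```text
[586.8  64.7 200.2] [-3.134e+00  2.000e-03  3.500e-02] [ 0.4 -0.1  0.8] unit [ 0.5 31.2]
s11 [288 145  26  31 411] [296.69 156.36]
```

View pics/s11z.png

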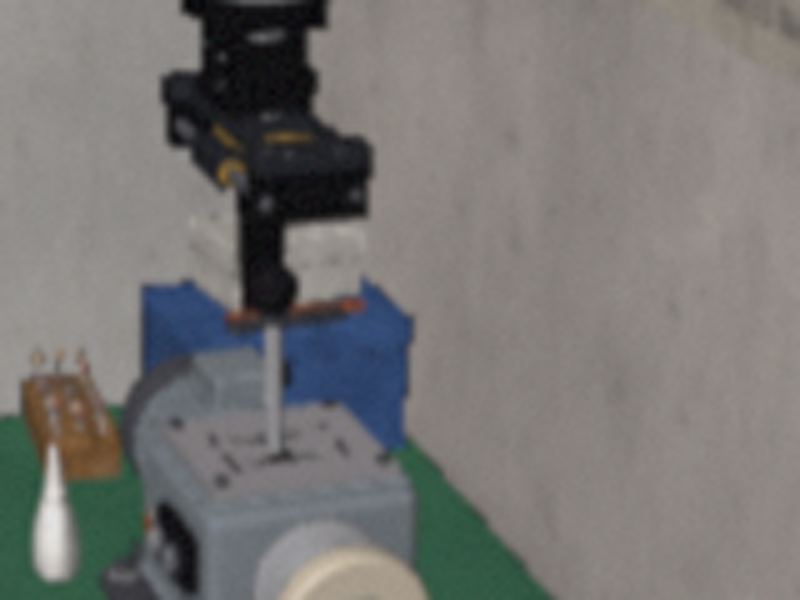

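The lever is crossing freely, with the ball at side-zoom (273,291) and the force about 1 N.

Request:
arm_command --steps '[{"dx": 0.0,"dy": 0.01,"dz": 0.0,"rx": 0.0,"ry": 0.0,"rz": 0.0,"claw": 1.0},{"dx": 0.0,"dy": 0.01,"dz": 0.0,"rx": 0.0,"ry": 0.0,"rz": 0.0,"claw": 1.0},{"dx": 0.0,"dy": 0.01,"dz": 0.0,"rx": 0.0,"ry": 0.0,"rz": 0.0,"claw": 1.0},{"dx": 0.0,"dy": 0.006,"dz": 0.0,"rx": 0.0,"ry": 0.0,"rz": 0.0,"claw": 1.0}]'

```text
t: 11.5
eef_pos: [587.7, 33.8, 199.8]
tcp_rot: [-3.134, 0.002, 0.035]
ft_force: [-1.4, 1.7, -0.5]
opening: 0.003
```

```bash
python3 -c "
from h import *
sideball('s12');blob('s12')
for a in (-.02,0): print(proj('side',ball(a,.24)),proj('side',ball(a,.2)))"
```

```text
[587.8  33.4 199.8] [-3.134e+00  2.000e-03  3.500e-02] [ 0.6 -0.4  0.3] unit [ 0.3 -0.1]
s12 [288 145  31  34 525] [301.53 157.35]
[299.38064013 174.99594914] [298.60182596 173.72374743]
[300.49730885 174.85134104] [299.71461608 173.58021068]
```

View pics/s12z.png

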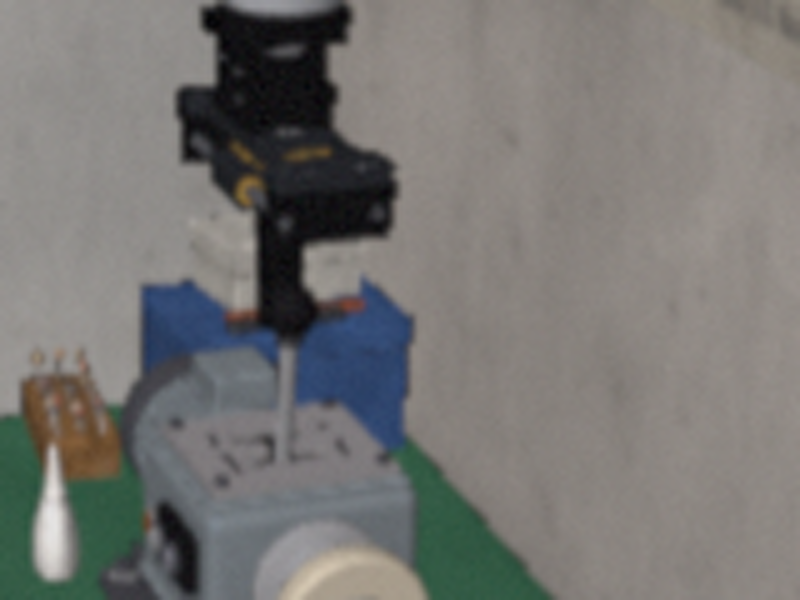

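Request:
arm_command --steps '[{"dx": 0.0,"dy": 0.006,"dz": 0.0,"rx": 0.0,"ry": 0.0,"rz": 0.0,"claw": 1.0},{"dx": 0.0,"dy": 0.005,"dz": 0.0,"rx": 0.0,"ry": 0.0,"rz": 0.0,"claw": 1.0},{"dx": 0.0,"dy": 0.003,"dz": 0.0,"rx": 0.0,"ry": 0.0,"rz": 0.0,"claw": 1.0}]'

```text
t: 11.92
eef_pos: [588.0, 21.7, 199.4]
tcp_rot: [-3.134, 0.003, 0.035]
ft_force: [0.2, 1.5, -0.7]
opening: 0.006
```

```bash
python3 -c "
from h import *
sideball('s13')"
```

```text
[588.   21.5 199.4] [-3.134e+00  3.000e-03  3.500e-02] [ 0.2 -0.7  0.2] unit [  0. -12.]
```

View pics/s13z.png

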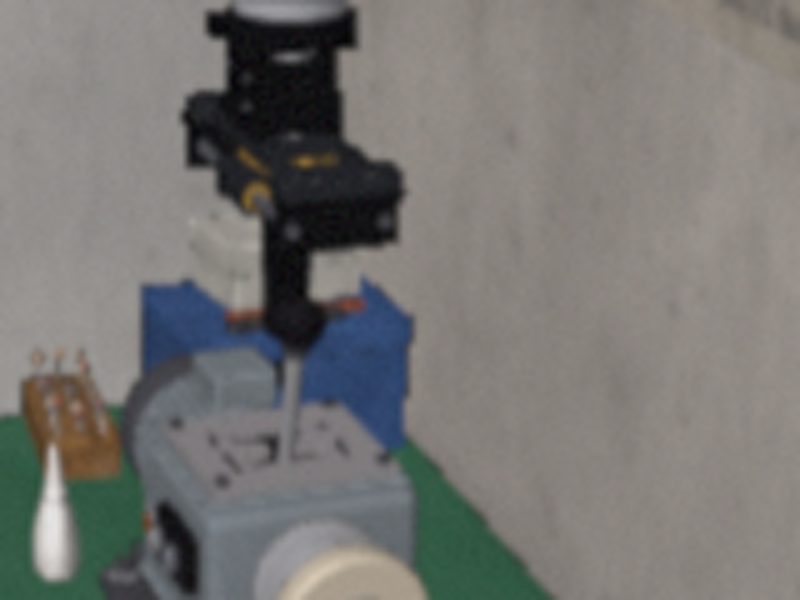

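Ball at about (299.8,174.6), where right-slot neutral is predicted at (300,174.8), and the force is still low. I'll back off left, rise, and check from the near side with the wrist camera.

Request:
arm_command --steps '[{"dx": 0.0,"dy": -0.025,"dz": 0.0,"rx": 0.0,"ry": 0.0,"rz": 0.0,"claw": 1.0},{"dx": 0.0,"dy": -0.01,"dz": -0.06,"rx": 0.0,"ry": 0.0,"rz": 0.0,"claw": 1.0},{"dx": 0.0,"dy": 0.0,"dz": -0.07,"rx": 0.0,"ry": 0.0,"rz": 0.0,"claw": 1.0},{"dx": -0.05,"dy": 0.0,"dz": -0.05,"rx": 0.0,"ry": 0.0,"rz": 0.0,"claw": 1.0},{"dx": -0.06,"dy": 0.03,"dz": 0.0,"rx": 0.0,"ry": 0.0,"rz": 0.0,"claw": 1.0},{"dx": 0.0,"dy": 0.03,"dz": 0.0,"rx": 0.0,"ry": 0.0,"rz": 0.0,"claw": 1.0},{"dx": 0.0,"dy": 0.0,"dz": 0.0,"rx": 0.0,"ry": 0.0,"rz": 0.0,"claw": 1.0}]'

```text
t: 12.85
eef_pos: [498.2, 4.8, 348.8]
tcp_rot: [-3.135, 0.002, 0.039]
ft_force: [-0.4, 0.3, -1.0]
opening: 0.006
```

```bash
python3 -c "
from h import *
wristlook('w14')"
```

```text
[498.1   5.4 348.7] [-3.134e+00  3.000e-03  4.000e-02] unit [-90.4 -24.6]
plate ((588.4447631835938, 34.733558654785156), (110.38916778564453, 100.1287841796875), 2.2094812393188477)
```

View pics/w14z.png

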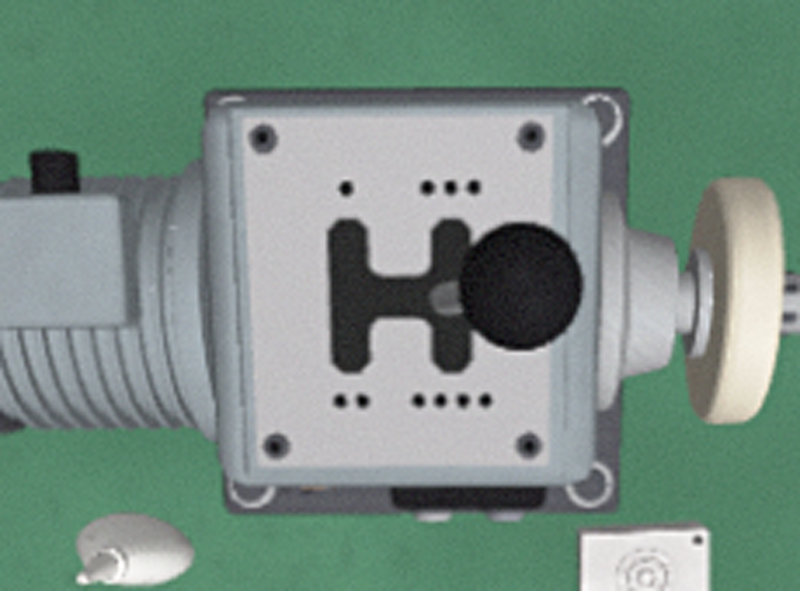

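```bash
python3 -c "
from h import *
im,d,P,o,r=cloud('w14')
u,v=[int(t) for t in proj('wrist',[*C,125])]; y0,x0=max(v-85,0),max(u-115,0)
b=(im.max(2)<60).astype('u1'); px,py=x0+522/3.478,y0+286/3.478
ct=[c for c in cv2.findContours(b,1,1)[0]]
y,x=int(round(py)),int(round(px)); w=o+r[y,x]*(215-o[2])/r[y,x][2]; print(x,y,w,unit(w),P[y,x])
print('want',165*-np.sin(.24), 'near start',world(-45,-39),'contact',world(-26,-39))
"
```

```text
264 86 [588.24008132  -3.57032831 215.        ] [ -0.70585778 -37.07099576] [587.37225706  -3.07071519 230.87438413]
want -39.220933360477204 near start [544.05483262  -7.2248994 ] contact [563.04038495  -6.48408723]
```

Request:
arm_command --steps '[{"dx": 0.048,"dy": 0.015,"dz": 0.03,"rx": 0.0,"ry": 0.0,"rz": 0.0,"claw": 1.0},{"dx": 0.0,"dy": 0.0,"dz": 0.06,"rx": 0.0,"ry": 0.0,"rz": 0.0,"claw": 1.0},{"dx": 0.0,"dy": 0.0,"dz": 0.06,"rx": 0.0,"ry": 0.0,"rz": 0.0,"claw": 1.0},{"dx": 0.0,"dy": 0.0,"dz": 0.03,"rx": 0.0,"ry": 0.0,"rz": 0.0,"claw": 1.0},{"dx": 0.0,"dy": 0.0,"dz": 0.0,"rx": 0.0,"ry": 0.0,"rz": 0.0,"claw": 1.0}]'

```text
t: 13.52
eef_pos: [539.3, 2.3, 199.7]
tcp_rot: [-3.133, 0.003, 0.043]
ft_force: [-0.3, 0.0, 0.9]
opening: 0.002
```

```bash
python3 -c "
from h import *
sideball('s15');blob('s15')"
```

```text
[539.8   2.2 200.8] [-3.134e+00  1.000e-03  4.300e-02] [-0.7  0.9  0.3] unit [-48.9 -29.4]
s15 [270 145  35  36 655] [287.35 158.21]
s15 [292 170  16  11  99] [299.24 174.31]
```

View pics/s15z.png

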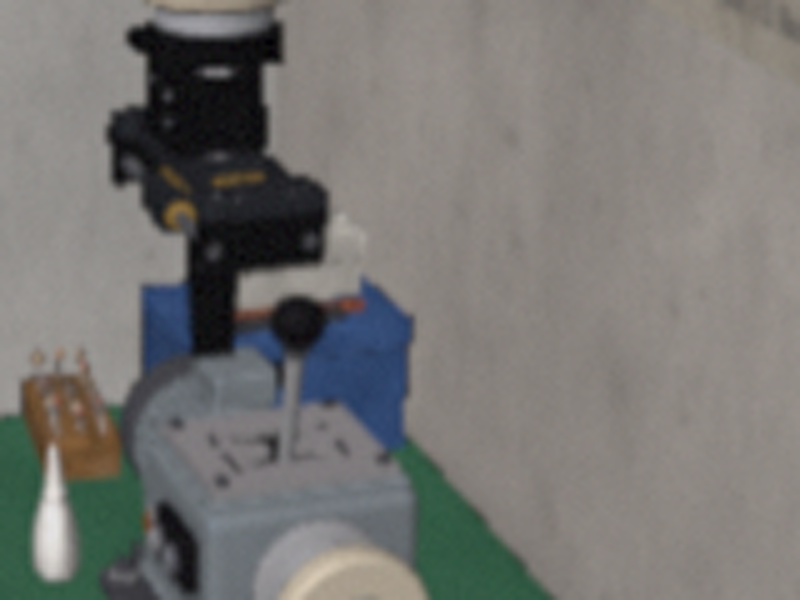

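Request:
arm_command --steps '[{"dx": 0.0,"dy": 0.012,"dz": 0.0,"rx": 0.0,"ry": 0.0,"rz": 0.0,"claw": 1.0},{"dx": 0.01,"dy": 0.0,"dz": 0.0,"rx": 0.0,"ry": 0.0,"rz": 0.0,"claw": 1.0},{"dx": 0.008,"dy": 0.0,"dz": 0.0,"rx": 0.0,"ry": 0.0,"rz": 0.0,"claw": 1.0},{"dx": 0.006,"dy": 0.0,"dz": 0.0,"rx": 0.0,"ry": 0.0,"rz": 0.0,"claw": 1.0}]'

```text
t: 14.08
eef_pos: [562.2, -6.8, 204.2]
tcp_rot: [-3.135, -0.005, 0.044]
ft_force: [-1.3, 1.1, -0.2]
opening: 0.005
```

Next I push away, watching the force.

Request:
arm_command --steps '[{"dx": 0.006,"dy": 0.0,"dz": 0.004,"rx": 0.0,"ry": 0.0,"rz": 0.003,"claw": 1.0},{"dx": 0.006,"dy": 0.0,"dz": 0.0,"rx": 0.0,"ry": 0.0,"rz": 0.0,"claw": 1.0},{"dx": 0.006,"dy": 0.0,"dz": 0.0,"rx": 0.0,"ry": 0.0,"rz": 0.0,"claw": 1.0}]'

```text
t: 14.45
eef_pos: [576.5, -6.2, 200.8]
tcp_rot: [-3.135, -0.002, 0.039]
ft_force: [-6.5, -1.0, 4.4]
opening: 0.001
```

```bash
python3 -c "
from h import *
sideball('s16');blob('s16')
for a in (0,.05,.1,.14,.2,.25,.27): print(a,proj('side',ball(a,.24)))"
```

```text
[577.3  -6.2 200.8] [-3.135e+00 -3.000e-03  3.900e-02] [ 0.2 -0.9 -0.4] unit [-11.7 -39.3]
s16 [276 145  44  36 756] [301.37 159.12]
0 [300.49730885 174.85134104]
0.05 [303.27148577 174.5762295 ]
0.1 [306.01401778 174.42467009]
0.14 [308.17978206 174.39223246]
0.2 [311.37182933 174.49080131]
0.25 [313.97157559 174.70670327]
0.27 [314.99433194 174.82676318]
```

View pics/s16z.png

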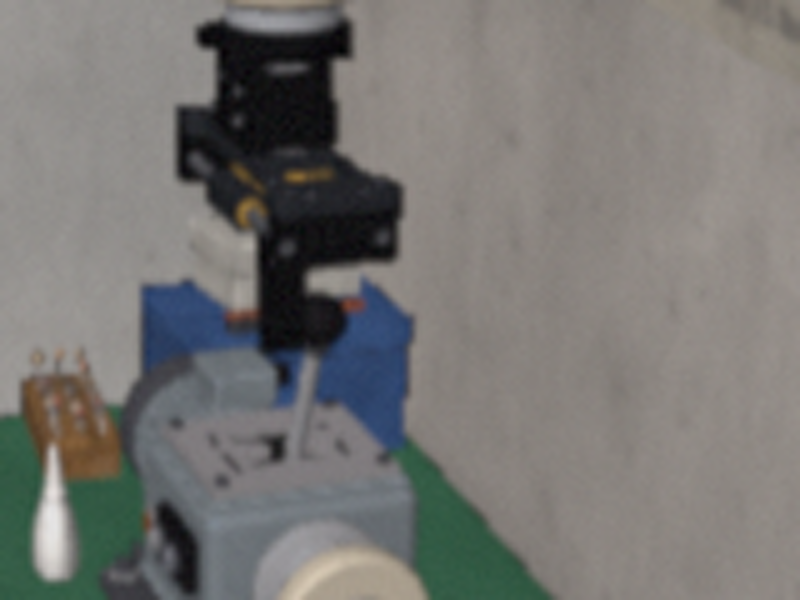

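Request:
arm_command --steps '[{"dx": 0.006,"dy": 0.0,"dz": 0.0,"rx": 0.0,"ry": 0.0,"rz": 0.0,"claw": 1.0},{"dx": 0.006,"dy": 0.0,"dz": 0.0,"rx": 0.0,"ry": 0.0,"rz": 0.0,"claw": 1.0},{"dx": 0.006,"dy": 0.0,"dz": 0.0,"rx": 0.0,"ry": 0.0,"rz": 0.0,"claw": 1.0}]'

```text
t: 14.88
eef_pos: [592.6, -5.5, 200.6]
tcp_rot: [-3.134, -0.003, 0.039]
ft_force: [-0.5, 0.8, -0.2]
opening: 0.004
```

Request:
arm_command --steps '[{"dx": 0.0,"dy": 0.0,"dz": 0.0,"rx": 0.0,"ry": 0.0,"rz": 0.0,"claw": 1.0},{"dx": 0.0,"dy": 0.0,"dz": 0.0,"rx": 0.0,"ry": 0.0,"rz": 0.0,"claw": 1.0}]'

```text
t: 15.12
eef_pos: [593.3, -5.4, 200.6]
tcp_rot: [-3.134, -0.004, 0.039]
ft_force: [-0.2, 0.8, 0.4]
opening: 0.003
```

```bash
python3 -c "
from h import *
sideball('s17');blob('s17')"
```

```text
[593.3  -5.5 200.6] [-3.134 -0.004  0.039] [-0.5 -0.2 -0.4] unit [  4.3 -39.2]
s17 [287 145  39  36 752] [308.03 159.12]
```

View pics/s17z.png

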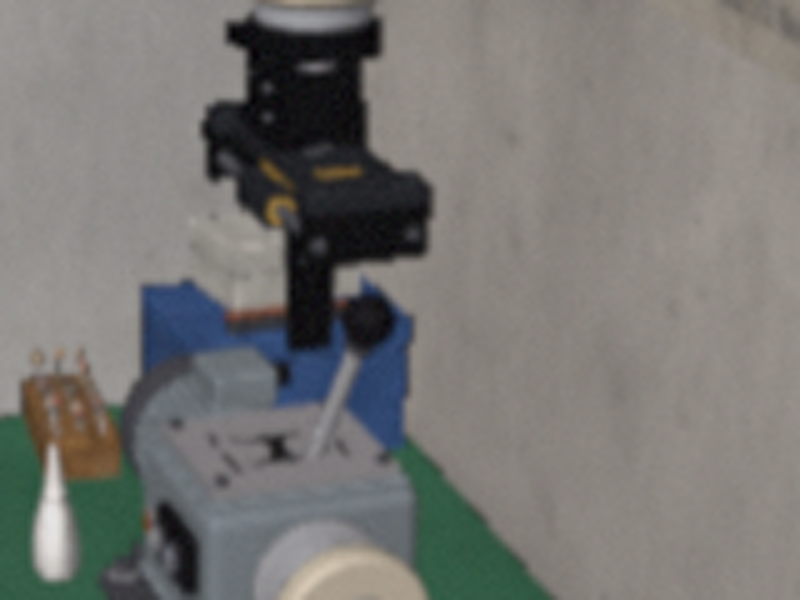

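The ball has snapped ahead to about 313.6 px (home predicts 314.4 to 315). I'll follow up gently to confirm it is fully home.

Request:
arm_command --steps '[{"dx": 0.006,"dy": 0.0,"dz": 0.0,"rx": 0.0,"ry": 0.0,"rz": 0.0,"claw": 1.0},{"dx": 0.004,"dy": 0.0,"dz": 0.0,"rx": 0.0,"ry": 0.0,"rz": 0.0,"claw": 1.0},{"dx": 0.003,"dy": 0.0,"dz": 0.0,"rx": 0.0,"ry": 0.0,"rz": 0.0,"claw": 1.0}]'

```text
t: 15.55
eef_pos: [604.4, -5.1, 200.9]
tcp_rot: [-3.134, -0.004, 0.038]
ft_force: [-0.4, 0.6, 0.3]
opening: 0.005
```

```bash
python3 -c "
from h import *
sideball('s18')"
```

```text
[604.6  -5.1 200.9] [-3.135 -0.004  0.039] [-0.6 -0.6 -0.4] unit [ 15.5 -39.2]
```

View pics/s18z.png

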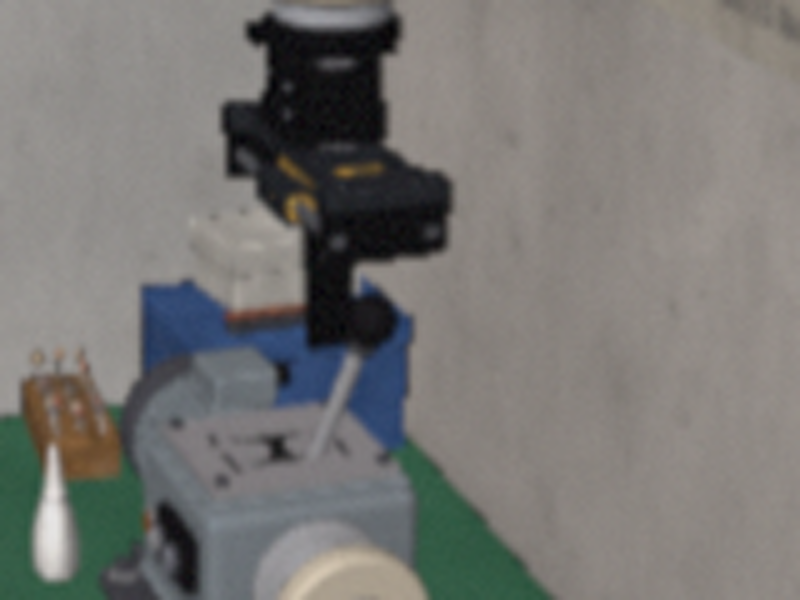

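Request:
arm_command --steps '[{"dx": 0.003,"dy": 0.0,"dz": 0.0,"rx": 0.0,"ry": 0.0,"rz": 0.0,"claw": 1.0}]'

```text
t: 15.72
eef_pos: [607.0, -4.9, 200.8]
tcp_rot: [-3.134, -0.004, 0.039]
ft_force: [-1.1, 0.4, -0.9]
opening: 0.006
```

Request:
arm_command --steps '[{"dx": -0.025,"dy": 0.0,"dz": 0.0,"rx": 0.0,"ry": 0.0,"rz": 0.0,"claw": 1.0},{"dx": -0.04,"dy": 0.0,"dz": -0.03,"rx": 0.0,"ry": 0.0,"rz": 0.0,"claw": 1.0},{"dx": -0.03,"dy": 0.0,"dz": -0.06,"rx": 0.0,"ry": 0.0,"rz": 0.0,"claw": 1.0},{"dx": -0.03,"dy": 0.0,"dz": -0.06,"rx": 0.0,"ry": 0.0,"rz": 0.0,"claw": 1.0},{"dx": -0.02,"dy": 0.0,"dz": -0.06,"rx": 0.0,"ry": 0.0,"rz": 0.0,"claw": 1.0},{"dx": 0.0,"dy": 0.0,"dz": 0.0,"rx": 0.0,"ry": 0.0,"rz": 0.0,"claw": 1.0}]'

```text
t: 16.48
eef_pos: [487.5, -10.8, 373.1]
tcp_rot: [-3.135, -0.004, 0.039]
ft_force: [0.8, 0.0, 0.1]
opening: 0.004
```

```bash
python3 -c "
from h import *
wristlook('w19');sideball('s19'); 
z=np.load('pics/s19.npz')['im']; m=(z.max(2)<60).astype('u1'); m[:160]=0;m[190:]=0;m[:,:300]=0;m[:,330:]=0
n,l,s,c=cv2.connectedComponentsWithStats(m); print(s[1:],c[1:]); print(proj('side',ball(.27,.24)),ball(.27,.24))
print(proj('wrist',ball(.27,.24)))"
```

```text
[487.3 -10.7 371.1] [-3.134e+00 -1.000e-03  3.900e-02] unit [-101.8  -40.3]
plate ((588.3488159179688, 34.70569610595703), (111.76370239257812, 99.92073822021484), 2.066300392150879)
[228   7  34  36 936] [244.9  24.7] ball@213 [6.341e+02 2.000e-01 2.130e+02] unit [ 45.2 -35.1] surf [ 6.315e+02 -1.000e-01  2.242e+02]
[199  62  38  40 868] [216.7  82.8] ball@213 [581.1  25.4 213. ] unit [-6.7 -7.9] surf [587.1  35.3 120. ]
[487.3 -10.7 369.5] [-3.133e+00  2.000e-03  3.900e-02] [ 0.9  0.5 -0.1] unit [-101.9  -40.2]
[[300 169  20  12 104]] [[312.99038462 173.91346154]]
[314.99433194 174.82676318] [632.95104726  -2.55526913 209.46429967]
[248.24275381  24.85450779]
```

View pics/w19z.png

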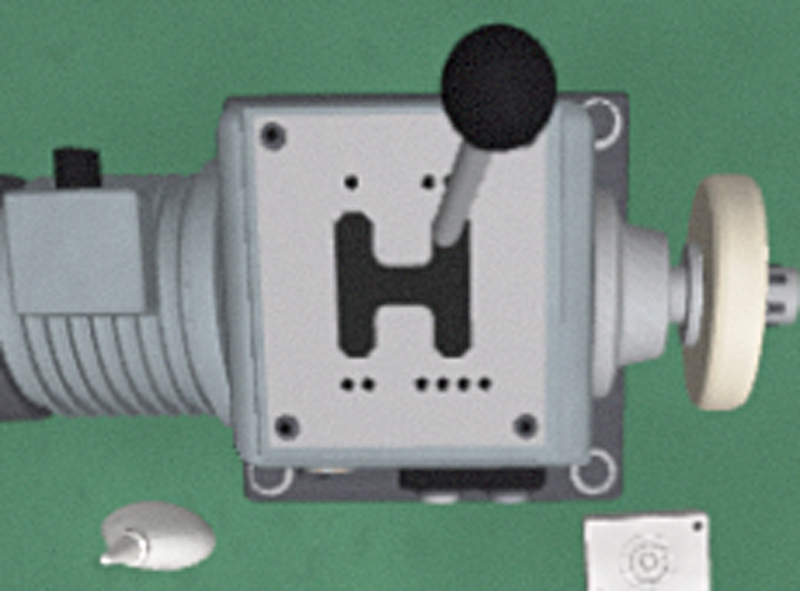

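View pics/s19.png

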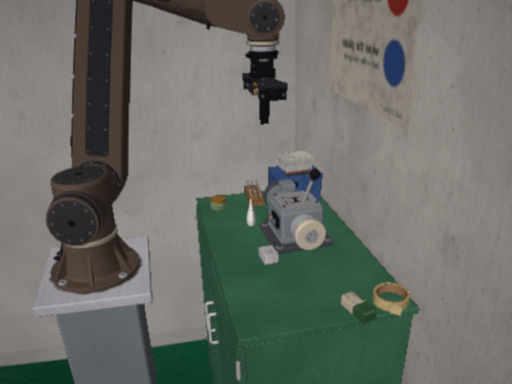

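```bash
python3 -c "
from h import *
import h
h.C=np.array([588.4,34.6])
for f,u,v in (('w2',215.5,35.0),('w19',244.9,24.7)):
    z=np.load('pics/'+f+'.npz'); c=dict(cx=z['c'][0],cy=z['c'][1],k1=z['c'][2]); r=rays(c,float(z['f']),z['M'],[[u,v]])[0]; o=z['o']; w=o+r*(209.5-o[2])/r[2]; print(f,unit(w).round(1))
env.job_done(); print(env.state()['t'])"
```

```text
w2 [43.4 39.2]
w19 [ 45.3 -36. ]
the job is handed in; nothing more can be done
the job is handed in; nothing more can be done
```

The lever is in third gear, home in the far right slot, and the job is handed in. The last time reading was about 16.5 s, against the 54 s limit.

**What I did:** With closed fingers I pushed the ball from its far side back to the cross channel. From its left side I pushed it across to the right, then from its near side away to home. On the first push the lever stopped about 10 mm short of neutral at the ball, so I went back and pushed it the rest of the way. The largest push force I read was about 6.5 N. I then backed off clear of everything.

**Last checks:**
- **Lever position:** The wrist view put the ball at x +45.3, y −36.0 mm in the spindle frame. Home is x +44.0, y −37.8 mm, so it agrees within my 2 mm measuring error and the slot's play. The stick is at the far end of the right slot, by the three dots.
- **Bystanders:** The bottle, pot and insert look unmoved by eye; I did not measure them.
- **Disagreements:** The side and wrist cameras differed by about 3 mm on the gate centre. The last automatic side-view reading of the ball (313.0 px against 315.0 expected) was probably thrown off by a dark object behind it. My eye reading of the side view during the last push, just before the final 2 mm nudge, gave 314.2 px.

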